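# Lay a table clock on its back in the service cradle

## Task

Tip the brass table clock over backwards across the heel strip, so that it lies on its back on the cork bed between the cradle's cheeks with its dial up; ease it down all the way with the fingers and do not let it drop. Then push the sliding jaw up against the clock's base, without shoving the clock along the bed. Only push and hold back with the fingers: do not squeeze, lift or carry the clock, and leave the loupe, the small cup and the dust blower where they are.

Things in the scene. Friction and masses are not known exactly. Their poses are not given: they have to be found in the camera images.
- cradle: Fixed wooden service cradle 296 x 100 mm. Origin on the bench (z = 0) under the front edge of its heel strip, mid width; x along the cradle the way the clock is to be tipped, y across, z up. Board top z = 34 mm, from x = -178 to 118 mm; bare bench beyond. Two cheeks beside the bed, x = 34 to 106 mm, inner faces at y = +-38.5 mm, tops at z = 52 mm.
- heel_stop (a point): Front lower edge of the brass heel strip, mid width, on the board (z = 34 mm). The strip is 4 mm high and reaches from cradle x = 0 to 8 mm; the cork bed follows flush with its top (z = 38 mm) to x = 111 mm. Axes as the cradle's. Note: the arm of a magnifier hangs 0.49 m above the bench where world x > 0.57 and y > 0.2 m.
- clock: Loose brass and glass table clock, 0.45 to 0.7 kg, upright on the board, its back 1 to 7 mm off the heel strip. Origin: centre of its underside; x out of its back (dial looks to -x), z from base to handle. Base plate 66 x 66 x 12 mm; top plate 66 x 66 at z = 108 to 117; cap to z = 122; body 56 x 56. Centre of mass about 60 mm up. Tipped back it balances at about 29 degrees and then falls unless held.
- clock_handle (a point): Middle of the bar of the clock's fixed loop handle, 150 mm above the underside; axes as the clock's. Round bar 8 mm thick, straight for 32 mm and 56 mm over its rounded corners along the clock's y, with posts at both ends and a gap of 24 mm between it and the cap below. When the clock lies, the handle sticks out past the cradle's end, the bar about 71 mm above the bench.
- clock_heel (a point): Middle of the clock's lower back edge (clock x = 33, z = 0 mm), about which it tips. When the clock lies, this edge is at the strip's front edge or a few mm before it (up to 30 mm before it is good enough).
- clock_head (a point): Middle of the back edge of the clock's top plate (clock x = 33, z = 112 mm); on the bed when the clock lies
- clock_base (a point): Centre of the clock's underside, the face that the jaw must meet
- jaw (a joint): Travel of the aluminium sliding jaw along the cradle's x, in m: 0 fully back, 0.140 fully forward; starts at 0 to 0.030. It stays where it is left (friction about 1.5 N, plus 8 N per m/s). Its cork face is at cradle x = travel - 0.130 m.
- jaw_face (a point): Middle of the jaw's cork face, which looks along the cradle's +x, 63 mm above the bench; axes as the cradle's. The jaw is 56 mm wide (cradle y); its top is 85 mm above the bench.
- jaw_back (a point): On the jaw's upright back face, 25.5 mm behind the cork face, 74 mm above the bench: push here along the cradle's +x. Below it a foot sticks out 16.5 mm further back, its top 46.5 mm above the bench.
- eye_loupe: Bystander: black flared eye loupe, 36 mm wide, 39 mm high, loose on the bench beyond the cradle; origin under its centre
- lidded_cup: Bystander: small black cup with a clear lid, 26 mm wide and high, loose, to the right on the robot's side; origin under its centre
- dust_blower: Bystander: red rubber dust blower standing upright, 48 mm wide, 108 mm high, loose, left of the cradle; origin under its centre
There are look-alikes about, which are no part of the job. Of the things shaped like the clock, the brass one is meant.

How it is judged:
On the way, in this order (a step that is already met when the one before it is completed fails the run):
1. the clock lies on its back on the bed, between the cheeks (angle between clock's own z axis and vertical above 1.5 rad and z of clock_head in the frame of cradle below 0.044 m and x of clock_head in the frame of cradle above 0.08 m and angular speed of clock below 0.3 rad/s), for 0.3 s.
2. the jaw stands against the clock's base (x of clock_base in the frame of jaw_face below 0.003 m), for 0.2 s.
At the end, for the whole second after the job is handed in: The clock lies at rest on its back (axis within 4 degrees of level, dial up, both back edges within 6 mm of the bed), between the cheeks, its lower back edge not more than 30 mm before or 20 mm past the heel strip's front edge, and the jaw's face is within 3 mm of its base (angle between clock's own z axis and vertical between 1.5 and 1.64 rad and angle between clock's own x axis and vertical above 3 rad and z of each of clock_head, clock_heel in the frame of cradle below 0.044 m and x of clock_heel in the frame of cradle between -0.03 and 0.02 m and y of clock_head in the frame of cradle between -0.012 and 0.012 m and x of clock_base in the frame of jaw_face below 0.003 m and linear speed of clock below 0.02 m/s); the robot touches nothing.
It fails at once if the clock was let fall or swung (it turned faster than 3.5 rad/s) (angular speed of clock above 3.5 rad/s).
It fails at once if the clock was squeezed or pressed hard (over 20 N between the fingers and it) (contact force between the fingers and clock above 20 N).
It fails at once if the clock was lifted: its lower back edge rose over 20 mm above the board (height (world z) of clock_heel above 0.054 m).
It fails at once if the clock was carried or shoved: its lower back edge went more than 40 mm from its start (distance of clock_heel from where it was at the start of the episode above 0.04 m).
It fails at once if the loupe, the small cup or the dust blower was moved by over 15 mm (distance of any of eye_loupe, lidded_cup, dust_blower from where it was at the start of the episode above 0.015 m).
It also fails if it takes over 72 s, if anything falls off the work surface, if the arm or the gripper's body presses on something with over 40 N, if the wrist force passes 120 N, or if a joint passes its speed limit or range.

## Robot

A 7-joint arm with a two-finger parallel gripper is mounted at the origin on a cart in front of the work surface, level with it; the furniture and walls round the work are solid. World frame = base frame: x ahead of the robot, y to its left, z up, the work surface at z = 0. Lengths are in m, angles in rad, forces in N, time in s.
With the tool pointing down it reaches from about 0.4 to 0.85 m from the base axis. Payload 4.5 kg.
Tool frame: the origin (TCP) lies midway between the tips of the shut fingers; the grasp point (between the pads) lies 19 mm behind it; z points along the fingers, y is the line along which they close (so a half turn about z gives the same grasp; the last joint's range is limited). The gripper opens to 88 mm and grips with 3 to 60 N. Pads are 18 mm wide; open, the fingers measure 123 mm over their backs; the gripper's body (75 mm by 187 mm) begins 45 mm behind the grasp point.
Start: joints at [1.186, 0.689, -0.195, 1.565, 0.157, 0.902, -0.215], TCP at [0.254, -0.571, 0.239] pointing down, gripper open.
Joint ranges: [-3.01, 3.01], [-0.46, 2.08], [-1.47, 1.51], [0.13, 2.56], [-1, 4.14], [0.04, 2.09], [-2.66, 2.66]. Speed limits (rad/s): [2.57, 2.57, 3.14, 3.14, 3.14, 3.14, 3.14].

## Interface

Orientations are given as a unit quaternion [x, y, z, w].
In Python, from plant import r gives the robot as it stands.
- The arm moves only by the tool carry_out, never from a script. Its argument "plan" is a list of rows, each an object with "rot": the turn, a rotation vector about the tool's x, y, z in rad, a list of three; "xyz": the shift along the tool's x, y, z in m, a list of three; "grip": the closure in counts, from 0 (fully open) to 255 (shut). In form: [{"rot": [wx, wy, wz], "xyz": [dx, dy, dz], "grip": grip}, ...]. A call has 1 to 8 rows; each row is the pose to reach, as a shift and turn from the pose commanded when the call began, along the tool's axes at that moment; what a row does not reach only later rows make up. A row lasts 1/12 s, in which the tool goes at most 41.7 mm and 7.16 degrees, less where a joint would pass 70% of its speed; a pose out of reach is approached as far as the arm can. A call with a gripper value outside its range is refused whole. The fingers move at their own pace and stop on an object; "squeeze" is the grip in N (left out, the last holds). Time passes only in rows, so rows that repeat a pose let the fingers close. It gives the time, the measured TCP pose, the force, the opening and the grip force at its end, in the units of the state.
- r.get_state(): the state, without advancing time (a new reading comes with each control period).
- r.snapshot(name): name is "side" or "top" or "wrist"; returns the picture (420x560x3 uint8, red, green, blue); there is no depth.
- r.camera_params(name): a dict with "fx", "fy", "cx", "cy" (pixels), "position" and "attitude" of the camera in the world; the wrist camera has in their place "hand_eye" (4x4, takes a point from camera to tool coordinates, whose origin is the TCP and whose axes are the flange's). Camera axes: x right, y down, z forward; pixel columns grow to the right and rows downward; lengths in m; the calibration is good to about 2 mm. A picture is of the moment at which its call begins: read the wrist's pose just before it. camera_params takes no time and is no camera call.
- r.finish_job(): hands the job in; it is judged then, once.
The state is a dict: "clock": time; "q": joint angles; "qd": joint speeds; "joint_torque": joint torques, N m; "tool_pos": TCP position; "eef_rot": TCP orientation; "contact_force": force on the tool from outside, world axes, zero at the start; "moment": the same for the moment, N m; "opening": opening from 0.0 (shut) to 1.0 (fully open); "finger_force": force on a finger pad.
Only numpy, scipy, OpenCV 4.12 (cv2) and the standard library are available. Lean on these libraries where they do the work, as an engineer would, in place of code of your own. Each camera call takes 0.05 s, during which the arm holds its last target. There are 200 camera calls.

## Working session

There is one attempt and no reset: what is moved stays moved. The work goes in short steps, Python scripts to look and compute and a tool call to move; the robot and the scene stay as the last step left them, time stands still between calls to the robot, and variables do not carry over. Pictures are saved under pics/ and viewed, at most 10 in all, crops included, and the job is handed in when it is done.

Besides the shell and the picture viewer there is one more tool, called after "Emit:" as name(argument=value, ...), one argument or row to a line, values as JSON. carry_out: Moves the arm, as the interface text tells. Its arguments: {"type":"object","properties":{"plan":{"type":"array"},"squeeze":{"type":"number"}},"required":["plan"]}

```bash
mkdir -p pics; ls; cat > h.py <<'E'
import numpy as np, cv2
from scipy.spatial.transform import Rotation as R
from plant import r
def cam(n):
    p=r.camera_params(n); K=np.array([[p['fx'],0,p['cx']],[0,p['fy'],p['cy']],[0,0,1]])
    if 'hand_eye' in p:
        s=r.get_state(); T=np.eye(4); T[:3,:3]=R.from_quat(s['eef_rot']).as_matrix(); T[:3,3]=s['tool_pos']
        H=T@np.array(p['hand_eye']); return K,H[:3,:3],H[:3,3]
    a=np.array(p['attitude']); M=a if a.shape==(3,3) else R.from_quat(a).as_matrix()
    return K,M,np.array(p['position'])
def ray(c,uv):
    K,M,t=c; d=M@np.linalg.inv(K)@np.array([uv[0],uv[1],1.]); return t,d/np.linalg.norm(d)
def onz(c,uv,z):
    t,d=ray(c,uv); return t+d*(z-t[2])/d[2]
def tri(obs):
    A=np.zeros((3,3));b=np.zeros(3)
    for c,uv in obs:
        t,d=ray(c,uv);P=np.eye(3)-np.outer(d,d);A+=P;b+=P@t
    x=np.linalg.solve(A,b); return x,[np.linalg.norm(np.cross(x-ray(c,uv)[0],ray(c,uv)[1])) for c,uv in obs]
def proj(c,X):
    K,M,t=c; q=K@(M.T@(np.array(X)-t)); return q[:2]/q[2]
def snap(n,f):
    im=r.snapshot(n); cv2.imwrite('pics/'+f,cv2.cvtColor(im,cv2.COLOR_RGB2BGR)); return im
E
python3 - <<'E'
from h import *
for n in('side','top'):
    snap(n,n+'1.png'); print(n,r.camera_params(n))
print(r.camera_params('wrist')['hand_eye'])
print(r.get_state())
E
```

```text
pics
side {'fx': 434.6798407800845, 'fy': 434.6798407800845, 'cx': 283.4806935593012, 'cy': 206.43233531496966, 'position': array([0.50806205, 1.05966775, 0.8766349 ]), 'attitude': array([-0.00153367,  0.89933128, -0.43710003,  0.01201943])}
top {'fx': 436.89206417562167, 'fy': 436.89206417562167, 'cx': 281.16756524099117, 'cy': 206.12286941498482, 'position': array([0.34618739, 0.10878626, 1.31890839]), 'attitude': array([ 0.70523223, -0.70401172,  0.05048894, -0.06682717])}
[[-2.92274935e-06 -9.58247186e-01 -2.85941132e-01  7.36280325e-02]
 [ 9.99999905e-01 -1.27332863e-04  4.16496948e-04 -1.54708249e-04]
 [-4.35516731e-04 -2.85941104e-01  9.58247095e-01 -1.45560244e-01]
 [ 0.00000000e+00  0.00000000e+00  0.00000000e+00  1.00000000e+00]]
{'clock': 0.1, 'q': array([ 1.1857875 ,  0.68987551, -0.19450323,  1.56623091,  0.15733914,
        0.90249209, -0.21506348]), 'qd': array([ 0.000142  , -0.00137188, -0.00112518, -0.00291794, -0.00084603,
        0.00063184, -0.00052265]), 'joint_torque': array([-3.27907299e-03, -5.28497601e+01, -1.27123062e+00, -1.53837454e+01,
       -5.25057432e-02,  2.04856748e-03,  5.53617645e-05]), 'tool_pos': array([ 0.25388675, -0.57049981,  0.23800759]), 'eef_rot': array([ 9.78141794e-01,  2.07937442e-01, -2.44994211e-04, -7.68224535e-04]), 'contact_force': array([-0.5199013 , -0.76462181,  0.21405646]), 'moment': array([-0.02720503, -0.00114387, -0.03912872]), 'finger_force': 0.0, 'opening': 1.0005319852495203}
```

View pics/side1.png

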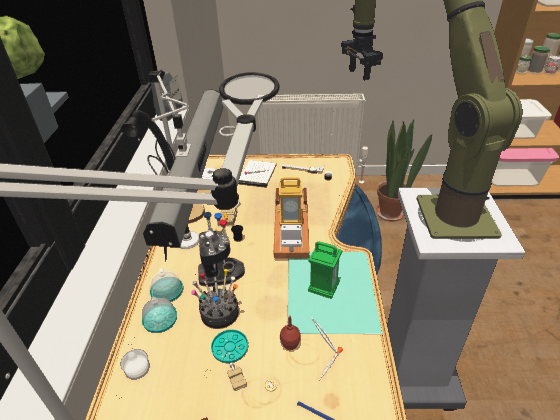

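View pics/top1.png

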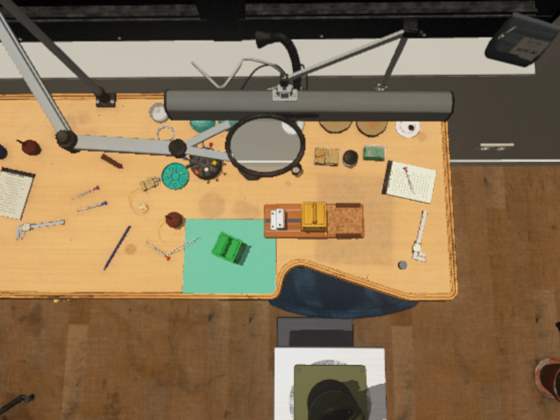

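The side view shows the brass clock at about (291,205), with the jaw at (291,235) on the camera side. In the top view the cradle spans u 264–363, v 204–238, with the clock at (314,217) and the jaw at (278,219), so tipping goes towards world −y. Next I'll enlarge both views.

```bash
python3 - <<'E'
from h import *
a=cv2.imread('pics/top1.png')[195:245,255:375]; b=cv2.imread('pics/side1.png')[170:262,262:322]
A=cv2.resize(a,None,fx=6.6,fy=6.6,interpolation=cv2.INTER_CUBIC); B=cv2.resize(b,None,fx=6.5,fy=6.5,interpolation=cv2.INTER_CUBIC)
for I,s,u0,v0 in((A,6.6,255,195),(B,6.5,262,170)):
    for k in range(0,200,10):
        cv2.putText(I,str(u0+k),(int(k*s+s/2),10),0,.35,(255,0,0),1); cv2.putText(I,str(v0+k),(0,int(k*s+s/2)+4),0,.35,(255,0,0),1)
        if k*s<I.shape[1]: I[::4,int(k*s+s/2)]=(255,255,0)
        if k*s<I.shape[0]: I[int(k*s+s/2),::4]=(255,255,0)
cv2.imwrite('pics/tA.png',A);cv2.imwrite('pics/sB.png',B)
E
```

```text
(no output)
```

View pics/tA.png

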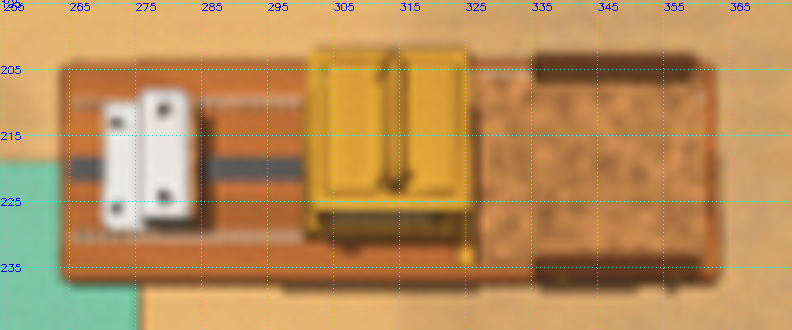

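View pics/sB.png

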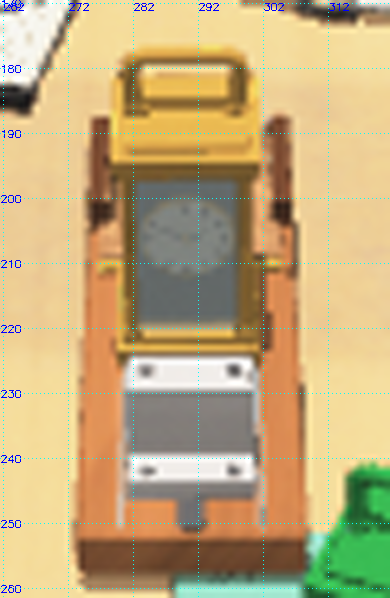

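The top crop shows the board corners near pixels (264,205), (264,237), (364,237) and (363,204). The clock's top plate spans u 302–326, v 202–227, and the jaw top spans u 276–284. The side crop shows the near board edge at v≈252.6 and the handle at v 177–186. I'll fit the poses next.

```bash
cat > fit.py <<'E'
from h import *
from scipy.optimize import least_squares
t=cam('top'); s=cam('side')
tp=lambda U,V:((U+.5)/6.6-.5+255,(V+.5)/6.6-.5+195); sp=lambda U,V:((U+.5)/6.5-.5+262,(V+.5)/6.5-.5+170)
def W(p,X): # p=x,y,yaw
    c,q=np.cos(p[2]),np.sin(p[2]); return np.array([p[0]+c*X[0]-q*X[1],p[1]+q*X[0]+c*X[1],X[2]])
cr=[(t,(-.178,.05,.034),tp(61,63)),(t,(-.178,-.05,.034),tp(63,283)),(t,(.118,-.05,.034),tp(722,283)),(t,(.118,.05,.034),tp(718,62)),
    (s,(-.178,.05,.034),sp(76,540)),(s,(-.178,-.05,.034),sp(308,540))]
def fit(ob,p0):
    f=lambda p:np.concatenate([proj(c,W(p,X))-u for c,X,u in ob]); o=least_squares(f,p0); print(o.x,np.round(f(o.x).reshape(-1,2),1).tolist()); return o.x
if __name__=='__main__':
    pc=fit(cr,[.5,0,-1.57])
    ck=[(t,(.033,.033,.151),tp(471,50)),(t,(.033,-.033,.151),tp(471,211)),(t,(-.033,-.033,.151),tp(309,213)),(t,(-.033,.033,.151),tp(310,50)),
    (s,(-.033,.033,.142),sp(110,163)),(s,(-.033,-.033,.142),sp(260,163)),(s,(-.033,.033,.034),sp(117,352)),(s,(-.033,-.033,.034),sp(261,364))]
    pk=fit(ck,[.5,0,-1.57])
    h=W(pk,(.033,0,.034)); d=h[:2]-pc[:2]; a=pc[2]; print('heel in cradle',d@[np.cos(a),np.sin(a)],d@[-np.sin(a),np.cos(a)],'dyaw',pk[2]-a)
    # handle bar triangulation
    print('bar',W(pk,(0,0,.184)), tri([(t,tp(395,120)),(s,sp(183,57))]))
    for U in(140,192):
        P=onz(t,tp(U,150),.085); d=P[:2]-pc[:2]; print('jaw top edge cradle x',d@[np.cos(a),np.sin(a)])
    print('side: bar ends proj',[proj(s,W(pk,(0,y,.184))) for y in(-.028,.028)],'blower',onz(t,(174,218),.06))
E
python3 fit.py
```

```text
[ 0.51753483  0.01326772 -1.56580603] [[-0.2, 0.3], [-0.7, 0.4], [0.2, 0.1], [-0.3, -0.0], [-0.6, -0.5], [-0.2, -0.9]]
[ 0.51836836  0.04625502 -1.57119307] [[0.6, 0.6], [1.0, 0.4], [0.9, 0.1], [0.6, 0.6], [-0.5, 1.9], [-0.1, 1.7], [-0.5, 1.9], [-0.5, -0.1]]
heel in cradle 1.6795638493878982e-05 0.0008203604454711937 dyaw -0.005387036850014626
bar [0.51836836 0.04625502 0.184     ] (array([0.51848791, 0.04809835, 0.18249225]), [np.float64(0.0005377604377617185), np.float64(0.00053776043776181)])
jaw top edge cradle x -0.1397295108056618
jaw top edge cradle x -0.1172481650782755
side: bar ends proj [array([299.52387418, 177.40952713]), array([279.6475337 , 177.58945611])] blower [0.52208224 0.45187749 0.06      ]
```

Emit:
carry_out(
  plan=[
    {"rot": [0,0,0.1],"xyz": [0.035,-0.03,-0.06],"grip": 0},
    {"rot": [0,0,0.2],"xyz": [0.065,-0.06,-0.06],"grip": 0},
    {"rot": [0,0,0.3],"xyz": [0.095,-0.09,-0.06],"grip": 0},
    {"rot": [0,0,0.419],"xyz": [0.125,-0.115,-0.06],"grip": 0},
    {"rot": [0,0,0.419],"xyz": [0.155,-0.145,-0.06],"grip": 0},
    {"rot": [0,0,0.419],"xyz": [0.185,-0.17,-0.06],"grip": 0},
    {"rot": [0,0,0.419],"xyz": [0.215,-0.2,-0.06],"grip": 0},
    {"rot": [0,0,0.419],"xyz": [0.245,-0.23,-0.06],"grip": 0},
  ],
)

```text
clock: 0.77
tool_pos: [0.3764, -0.2807, 0.2986]
eef_rot: [1.0, -0.0, 0.0, -0.0]
contact_force: [1.4, 0.9, 0.4]
opening: 1.002
finger_force: 0.0
```

Emit:
carry_out(
  plan=[
    {"rot": [0.12,0,0],"xyz": [0.017,-0.016,0.005],"grip": 0},
    {"rot": [0.24,0,0],"xyz": [0.034,-0.032,0.01],"grip": 0},
    {"rot": [0.36,0,0],"xyz": [0.051,-0.048,0.015],"grip": 0},
    {"rot": [0.48,0,0],"xyz": [0.068,-0.064,0.02],"grip": 0},
    {"rot": [0.6,0,0],"xyz": [0.085,-0.08,0.025],"grip": 0},
    {"rot": [0.72,0,0],"xyz": [0.102,-0.096,0.03],"grip": 0},
    {"rot": [0.84,0,0],"xyz": [0.119,-0.112,0.04],"grip": 0},
    {"rot": [0.96,0,0],"xyz": [0.134,-0.126,0.05],"grip": 0},
  ],
)

```text
clock: 1.43
tool_pos: [0.5115, -0.1568, 0.2487]
eef_rot: [0.886, -0.0, 0.001, -0.464]
contact_force: [-0.3, 0.5, -0.1]
opening: 1.002
finger_force: 0.0
```

```bash
python3 - <<'E'
from h import *
s=r.get_state(); print(np.round(s['q'],2), s['tool_pos'], R.from_quat(s['eef_rot']).as_matrix().round(3)[:,2])
a=snap('side','s2.png'); b=snap('wrist','w2.png')
c=cv2.resize(a[0:260,180:440],(520,520)); d=np.zeros((520,270,3),np.uint8); 
w=cv2.resize(b,(270,202)); d[:202]=w
cv2.imwrite('pics/m2.png',cv2.cvtColor(np.hstack([c,d]),cv2.COLOR_RGB2BGR))
E
```

```text
[ 0.84  0.92 -0.42  1.53 -0.51  1.3  -0.8 ] [ 0.51145224 -0.1567556   0.24874097] [ 0.002  0.822 -0.57 ]
```

View pics/m2.png

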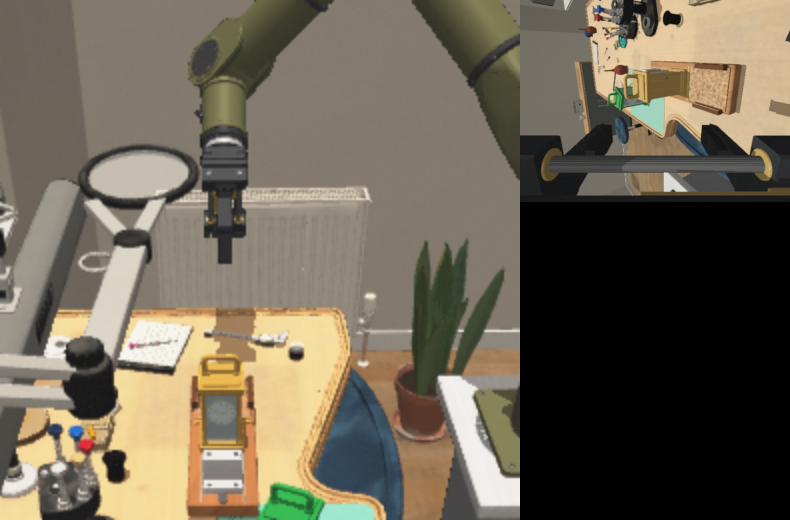

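The wrist reaches the tilted end pose in the air, and the clock still stands upright. Now I'll go above the handle bar with the tool vertical and the fingers partly closed.

Emit:
carry_out(
  plan=[
    {"rot": [-0.12,0,0],"xyz": [0,-0.014,0.018],"grip": 180},
    {"rot": [-0.24,0,0],"xyz": [0,-0.028,0.036],"grip": 180},
    {"rot": [-0.36,0,0],"xyz": [0,-0.042,0.054],"grip": 180},
    {"rot": [-0.48,0,0],"xyz": [0,-0.057,0.072],"grip": 180},
    {"rot": [-0.6,0,0],"xyz": [0,-0.071,0.09],"grip": 180},
    {"rot": [-0.72,0,0],"xyz": [0,-0.085,0.108],"grip": 180},
    {"rot": [-0.84,0,0],"xyz": [0,-0.099,0.126],"grip": 180},
    {"rot": [-0.96,0,0],"xyz": [0,-0.113,0.144],"grip": 180},
  ],
)

```text
clock: 2.2
tool_pos: [0.51, 0.0203, 0.2613]
eef_rot: [1.0, 0.0, 0.002, -0.023]
contact_force: [0.3, 0.3, -1.0]
opening: 0.419
finger_force: 0.0
```

Emit:
carry_out(
  plan=[
    {"rot": [0,0,0],"xyz": [0,0,0],"grip": 180},
    {"rot": [0,0,0],"xyz": [0,0,0],"grip": 180},
    {"rot": [0,0,0],"xyz": [0,0,0],"grip": 180},
    {"rot": [0,0,0],"xyz": [0,0,0],"grip": 180},
  ],
)

```text
clock: 2.53
tool_pos: [0.5097, 0.0166, 0.2585]
eef_rot: [1.0, -0.002, -0.001, -0.025]
contact_force: [0.3, -0.2, 0.7]
opening: 0.292
finger_force: 0.0
```

```bash
python3 - <<'E'
from h import *
c=cam('wrist'); print(r.get_state()['tool_pos'],r.get_state()['opening'], R.from_quat(r.get_state()['eef_rot']).as_rotvec())
im=snap('wrist','w3.png'); np.savez('w3.npz',K=c[0],M=c[1],t=c[2])
for X in[(.518,.048,.184),(.534,.048,.184),(.502,.048,.184),(.518,.048,.188),(.551,.081,.151),(.485,.081,.151),(.551,.015,.151)]: print(X,proj(c,X).round(1))
E
```

```text
[0.50966332 0.01659742 0.25851356] 0.2924903411323649 [-3.0918538   0.00654879  0.00452254]
(0.518, 0.048, 0.184) [242.7 214.5]
(0.534, 0.048, 0.184) [241.8 191.7]
(0.502, 0.048, 0.184) [243.6 236.4]
(0.518, 0.048, 0.188) [241.8 216.2]
(0.551, 0.081, 0.151) [205.  159.9]
(0.485, 0.081, 0.151) [210.7 241.4]
(0.551, 0.015, 0.151) [292.1 160.1]
```

View pics/w3.png

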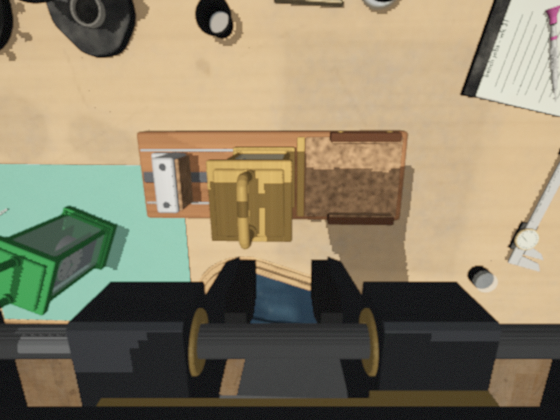

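The wrist view shows the brass handle bar centred near (244,208), running from rows 172 to 245. The prediction was (243,214), so the bar sits at about (0.520, 0.048). The commanded pose lags, so I'll work from measured poses.

Emit:
carry_out(
  plan=[
    {"rot": [-0.025,0,0],"xyz": [0.005,-0.015,0.012],"grip": 180},
    {"rot": [-0.05,0,0],"xyz": [0.01,-0.03,0.025],"grip": 180},
    {"rot": [-0.05,0,0],"xyz": [0.01,-0.03,0.025],"grip": 180},
    {"rot": [-0.05,0,0],"xyz": [0.01,-0.03,0.025],"grip": 180},
    {"rot": [-0.05,0,0],"xyz": [0.01,-0.03,0.025],"grip": 180},
    {"rot": [-0.05,0,0],"xyz": [0.01,-0.03,0.025],"grip": 180},
  ],
)

```text
clock: 3.08
tool_pos: [0.5199, 0.0479, 0.2345]
eef_rot: [1.0, -0.002, -0.002, 0.0]
contact_force: [0.5, 0.8, 0.0]
opening: 0.292
finger_force: 0.0
```

```bash
cat >> h.py <<'E'
def st():
    s=r.get_state(); M=R.from_quat(s['eef_rot']).as_matrix(); return s,np.array(s['tool_pos']),M,np.arctan2(M[1,2],-M[2,2])
def Mphi(f): return np.array([[1,0,0],[0,-np.cos(f),np.sin(f)],[0,-np.sin(f),-np.cos(f)]])
def rows(targets,base=None):
    s,p,M,f=st()
    if base is not None: p,M=np.array(base[:3]),Mphi(base[3])
    for X,Y,Z,F in targets:
        print('rot',R.from_matrix(M.T@Mphi(F)).as_rotvec().round(3).tolist(),'xyz',(M.T@(np.array([X,Y,Z])-p)).round(4).tolist())
def arc(th,f,d,hy=.0155,bx=.520,off=0): # TCP target, bar at finger centre + off along tool y
    B=np.array([bx,hy+.033*np.cos(th)-.150*np.sin(th),.034+.033*np.sin(th)+.150*np.cos(th)])
    M=Mphi(f); P=B+M[:,2]*d+M[:,1]*off; return (*P,f)
E
python3 - <<'E'
from h import *
s,p,M,f=st(); print(p,f,s['opening'],s['contact_force'])
rows([(.520,.048,.166,0)])
c=cam('wrist'); snap('wrist','w4.png'); print(proj(c,(.52,.048,.184)))
E
```

```text
[0.51986446 0.04794676 0.2344907 ] -0.00026152794421192317 0.29229976468200625 [0.53816182 0.75082091 0.025854  ]
rot [0.0, 0.004, -0.004] xyz [0.0004, -0.0001, 0.0685]
[282.94433466 238.55753047]
```

Emit:
carry_out(
  plan=[
    {"rot": [0,0,0],"xyz": [0,0,0.012],"grip": 180},
    {"rot": [0,0,0],"xyz": [0,0,0.024],"grip": 180},
    {"rot": [0,0,0],"xyz": [0,0,0.036],"grip": 180},
    {"rot": [0,0,0],"xyz": [0,0,0.048],"grip": 180},
    {"rot": [0,0,0],"xyz": [0,0,0.058],"grip": 180},
    {"rot": [0,0,0],"xyz": [0,0,0.068],"grip": 180},
    {"rot": [0,0,0],"xyz": [0,0,0.068],"grip": 180},
    {"rot": [0,0,0],"xyz": [0,0,0.068],"grip": 180},
  ],
)

```text
clock: 3.8
tool_pos: [0.5193, 0.0502, 0.1659]
eef_rot: [1.0, -0.0, -0.003, -0.0]
contact_force: [0.3, 0.3, -0.2]
opening: 0.295
finger_force: 0.0
```

Emit:
carry_out(
  plan=[
    {"rot": [0,0,0],"xyz": [0,0,0],"grip": 190},
    {"rot": [0,0,0],"xyz": [0,0,0],"grip": 200},
    {"rot": [0,0,0],"xyz": [0,0,0],"grip": 208},
    {"rot": [0,0,0],"xyz": [0,0,0],"grip": 208},
    {"rot": [0,0,0],"xyz": [0,0,0],"grip": 208},
  ],
  squeeze=3,
)

```text
clock: 4.22
tool_pos: [0.5196, 0.0506, 0.1664]
eef_rot: [1.0, 0.0, -0.002, -0.0]
contact_force: [-1.1, 0.8, 0.3]
opening: 0.184
finger_force: 0.0
```

```bash
python3 - <<'E'
from h import *
s,p,M,f=st(); print(p,f,s['opening'],s['finger_force'],s['contact_force'],s['clock'])
a=snap('wrist','w5.png'); b=snap('side','s5.png')
c=cv2.resize(b[120:270,250:330],(320,600),interpolation=cv2.INTER_CUBIC); d=np.zeros((600,480,3),np.uint8); d[:360]=cv2.resize(a,(480,360))
d[360:600]=cv2.resize(a[150:300,150:450],(480,240))
cv2.imwrite('pics/m5.png',cv2.cvtColor(np.hstack([c,d]),cv2.COLOR_RGB2BGR))
E
```

```text
[0.51959231 0.05058684 0.16638518] 0.00024017474803107643 0.184302292771967 0.0 [-1.08426066  0.81053755  0.26059283] 4.2167
```

View pics/m5.png

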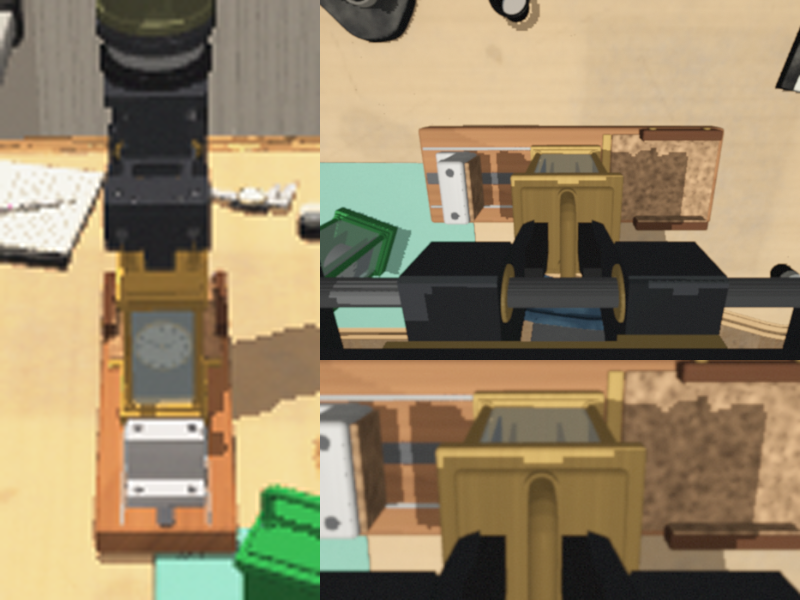

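Picture: the bar sits between the two fingers, with clearance on both sides, and the clock is still upright at about (565,210) in the wrist part. I'll work out the tipping arc next.

```bash
cat > arcs.py <<'E'
from h import *
import sys
def phi(t): return t if t<.7 else .7+(t-.7)*.38
def dd(t): return .018 if t<.7 else .018-(t-.7)/.87*.008
def table(ths,base,hy=.0145,bx=.5197,off=0,dphi=0,ddd=0):
    rows([arc(t,phi(t)+dphi,dd(t)+ddd,hy,bx,off) for t in ths],base)
E
python3 - <<'E'
from arcs import *
b=(.5197,.0495,.166,0)
for i in range(4):
    ths=np.arange(1,9)*.04+.32*i; print(ths.round(2)); table(ths,b); b=arc(ths[-1],phi(ths[-1]),dd(ths[-1]),.0145,.5197); print('base',np.round(b,4))
E
```

```text
[0.04 0.08 0.12 0.16 0.2  0.24 0.28 0.32]
rot [0.04, 0.0, 0.0] xyz [0.0, 0.0073, -0.0012]
rot [0.08, 0.0, 0.0] xyz [0.0, 0.0127, -0.0022]
rot [0.12, 0.0, 0.0] xyz [0.0, 0.018, -0.003]
rot [0.16, 0.0, 0.0] xyz [0.0, 0.0235, -0.0036]
rot [0.2, 0.0, 0.0] xyz [0.0, 0.0289, -0.0039]
rot [0.24, 0.0, 0.0] xyz [0.0, 0.0343, -0.0041]
rot [0.28, 0.0, 0.0] xyz [0.0, 0.0398, -0.004]
rot [0.32, 0.0, 0.0] xyz [0.0, 0.0452, -0.0037]
base [0.5197 0.0043 0.1697 0.32  ]
[0.36 0.4  0.44 0.48 0.52 0.56 0.6  0.64]
rot [0.04, 0.0, 0.0] xyz [0.0, 0.0053, -0.0012]
rot [0.08, 0.0, 0.0] xyz [0.0, 0.0107, -0.0022]
rot [0.12, 0.0, 0.0] xyz [0.0, 0.016, -0.003]
rot [0.16, 0.0, 0.0] xyz [0.0, 0.0215, -0.0036]
rot [0.2, 0.0, 0.0] xyz [0.0, 0.0269, -0.0039]
rot [0.24, 0.0, 0.0] xyz [0.0, 0.0323, -0.0041]
rot [0.28, 0.0, 0.0] xyz [0.0, 0.0378, -0.004]
rot [0.32, 0.0, 0.0] xyz [0.0, 0.0432, -0.0037]
base [ 0.5197 -0.0379  0.1596  0.64  ]
[0.68 0.72 0.76 0.8  0.84 0.88 0.92 0.96]
rot [0.04, 0.0, 0.0] xyz [0.0, 0.0053, -0.0012]
rot [0.068, 0.0, 0.0] xyz [0.0, 0.0109, -0.0024]
rot [0.083, 0.0, 0.0] xyz [0.0, 0.0168, -0.0035]
rot [0.098, 0.0, 0.0] xyz [0.0, 0.0226, -0.0043]
rot [0.113, 0.0, 0.0] xyz [0.0, 0.0286, -0.005]
rot [0.128, 0.0, 0.0] xyz [0.0, 0.0345, -0.0053]
rot [0.144, 0.0, 0.0] xyz [0.0, 0.0405, -0.0055]
rot [0.159, 0.0, 0.0] xyz [0.0, 0.0464, -0.0054]
base [ 0.5197 -0.0783  0.1362  0.7988]
[1.   1.04 1.08 1.12 1.16 1.2  1.24 1.28]
rot [0.015, 0.0, 0.0] xyz [0.0, 0.0059, -0.0006]
rot [0.03, 0.0, 0.0] xyz [0.0, 0.0118, -0.0009]
rot [0.046, 0.0, 0.0] xyz [0.0, 0.0178, -0.001]
rot [0.061, 0.0, 0.0] xyz [0.0, 0.0237, -0.0009]
rot [0.076, 0.0, 0.0] xyz [0.0, 0.0296, -0.0005]
rot [0.091, 0.0, 0.0] xyz [0.0, 0.0355, 0.0001]
rot [0.106, 0.0, 0.0] xyz [0.0, 0.0413, 0.001]
rot [0.122, 0.0, 0.0] xyz [0.0, 0.0471, 0.0021]
base [ 0.5197 -0.1097  0.101   0.9204]
```

Emit:
carry_out(
  plan=[
    {"rot": [0.04,0,0],"xyz": [0,0.0065,-0.001],"grip": 208},
    {"rot": [0.08,0,0],"xyz": [0,0.0125,-0.002],"grip": 208},
    {"rot": [0.12,0,0],"xyz": [0,0.018,-0.003],"grip": 208},
    {"rot": [0.16,0,0],"xyz": [0,0.0235,-0.0035],"grip": 208},
    {"rot": [0.2,0,0],"xyz": [0,0.029,-0.004],"grip": 208},
    {"rot": [0.24,0,0],"xyz": [0,0.0345,-0.004],"grip": 208},
    {"rot": [0.28,0,0],"xyz": [0,0.04,-0.004],"grip": 208},
    {"rot": [0.32,0,0],"xyz": [0,0.045,-0.0035],"grip": 208},
  ],
)

```text
clock: 4.98
tool_pos: [0.5196, 0.0053, 0.1699]
eef_rot: [0.987, -0.0, -0.002, -0.16]
contact_force: [-0.2, 1.0, 0.6]
opening: 0.187
finger_force: 0.4
```

```bash
python3 - <<'E'
from h import *
s,p,M,f=st(); print(p,f,s['opening'],s['contact_force'])
B=p-M[:,2]*.018; print('bar (if centred)',B)
a=snap('wrist','w6.png'); b=snap('side','s6.png')
c=cv2.resize(b[120:270,250:330],(320,600),interpolation=cv2.INTER_CUBIC); d=np.zeros((600,480,3),np.uint8); d[:360]=cv2.resize(a,(480,360))
d[360:600]=cv2.resize(r.snapshot('top')[190:250,255:375],(480,240))
cv2.imwrite('pics/m6.png',cv2.cvtColor(np.hstack([c,d]),cv2.COLOR_RGB2BGR))
E
```

```text
[0.51963958 0.00527968 0.16992034] 0.32222767212839754 0.1867173870862372 [-0.22160843  1.04978937  0.59848904]
bar (if centred) [ 5.19701733e-01 -4.20531018e-04  1.86993823e-01]
```

View pics/m6.png

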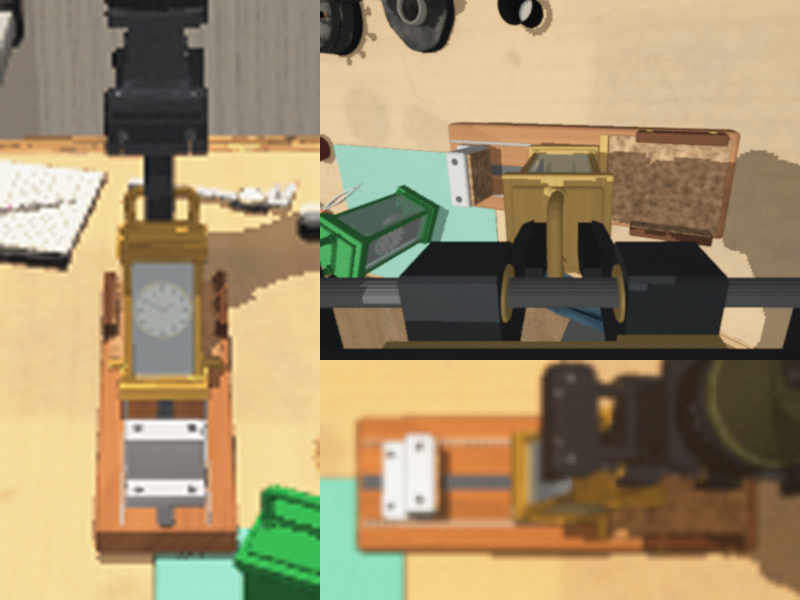

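The picture shows the clock tipped about 0.3 rad, with the bar against the front finger and the heel at the strip. I'll continue the arc through the balance point.

Emit:
carry_out(
  plan=[
    {"rot": [0.04,0,0],"xyz": [0,0.0055,-0.001],"grip": 208},
    {"rot": [0.08,0,0],"xyz": [0,0.0105,-0.002],"grip": 208},
    {"rot": [0.12,0,0],"xyz": [0,0.016,-0.003],"grip": 208},
    {"rot": [0.16,0,0],"xyz": [0,0.0215,-0.0035],"grip": 208},
    {"rot": [0.2,0,0],"xyz": [0,0.027,-0.004],"grip": 208},
    {"rot": [0.24,0,0],"xyz": [0,0.0325,-0.004],"grip": 208},
    {"rot": [0.28,0,0],"xyz": [0,0.038,-0.004],"grip": 208},
    {"rot": [0.32,0,0],"xyz": [0,0.043,-0.0035],"grip": 208},
  ],
)

```text
clock: 5.8
tool_pos: [0.5197, -0.0357, 0.1594]
eef_rot: [0.949, 0.0, -0.002, -0.315]
contact_force: [0.6, -0.5, 1.0]
opening: 0.186
finger_force: 0.2
```

```bash
python3 - <<'E'
from h import *
s,p,M,f=st(); print(p,f,s['opening'],s['contact_force'],s['finger_force'])
a=snap('wrist','w7.png'); b=snap('side','s7.png')
c=cv2.resize(b[120:270,250:330],(320,600),interpolation=cv2.INTER_CUBIC); d=np.zeros((600,480,3),np.uint8); d[:360]=cv2.resize(a,(480,360))
d[360:600]=cv2.resize(a[170:320,180:480],(480,240))
cv2.imwrite('pics/m7.png',cv2.cvtColor(np.hstack([c,d]),cv2.COLOR_RGB2BGR))
E
```

```text
[ 0.51967866 -0.03571983  0.15939865] 0.6402949810713122 0.18631757233248786 [ 0.56525496 -0.46703631  0.96592444] 0.156130394898355
```

View pics/m7.png

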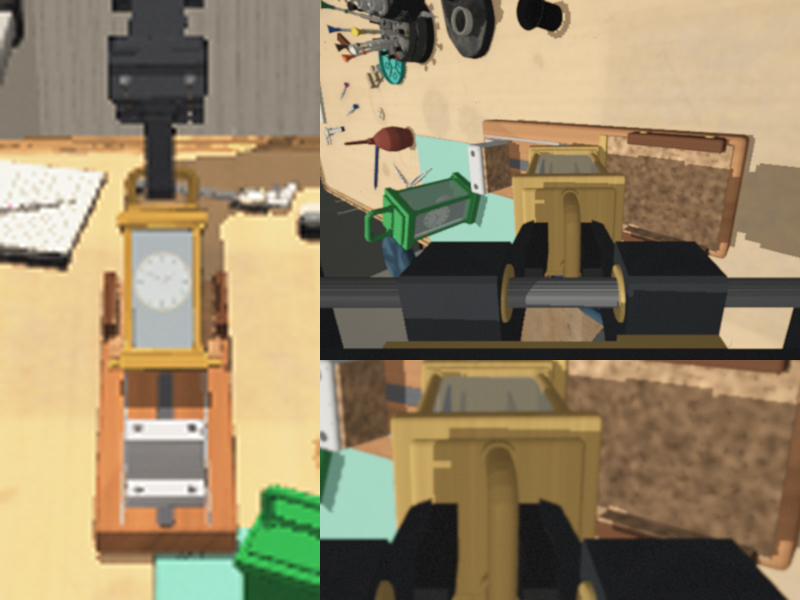

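The bar has passed balance and now rests on the back finger, at the right in the wrist view, with the heel still at the strip. I'll ease it on down.

Emit:
carry_out(
  plan=[
    {"rot": [0.04,0,0],"xyz": [0,0.0055,-0.001],"grip": 208},
    {"rot": [0.07,0,0],"xyz": [0,0.011,-0.0025],"grip": 208},
    {"rot": [0.085,0,0],"xyz": [0,0.017,-0.0035],"grip": 208},
    {"rot": [0.1,0,0],"xyz": [0,0.0225,-0.0045],"grip": 208},
    {"rot": [0.115,0,0],"xyz": [0,0.0285,-0.005],"grip": 208},
    {"rot": [0.13,0,0],"xyz": [0,0.0345,-0.0055],"grip": 208},
    {"rot": [0.145,0,0],"xyz": [0,0.0405,-0.0055],"grip": 208},
    {"rot": [0.16,0,0],"xyz": [0,0.0465,-0.0055],"grip": 208},
  ],
)

```text
clock: 6.57
tool_pos: [0.5192, -0.0775, 0.1355]
eef_rot: [0.921, -0.001, -0.002, -0.39]
contact_force: [0.9, 0.0, -2.9]
opening: 0.183
finger_force: 0.6
```

```bash
python3 - <<'E'
from arcs import *
s,p,M,f=st(); print(p,f,s['opening'],s['contact_force'],s['finger_force'])
snap('wrist','w8.png');im=snap('side','s8.png')
# front base edge / gold mask rows in side view and wrist bar position, without viewing
hsv=cv2.cvtColor(im,cv2.COLOR_RGB2HSV); roi=hsv[150:262,262:322]
for v in range(150,262,3):
    row=hsv[v,262:322]; m=(row[:,0]>17)&(row[:,0]<30)&(row[:,1]>130); print(v,''.join('#' if x else '.' for x in m))
b=(.5197,-.0783,.1362,.80)
for i in range(2):
    ths=np.arange(1,9)*.04+.96+.32*i; print(ths.round(2)); table(ths,b); b=arc(ths[-1],phi(ths[-1]),dd(ths[-1]),.0145,.5197); print('base',np.round(b,4))
E
```

```text
[ 0.51924289 -0.07747362  0.13552051] 0.8011922763896466 0.18290590612599095 [ 0.94127405  0.02078637 -2.8896601 ] 0.6219866685569286
150 ............................................................
153 ............................................................
156 ............................................................
159 ............................................................
162 ............................................................
165 .....................####.......#.###.......................
168 ....................##.............##.......................
171 ..................#####################.....................
174 ..................####..............###.....................
177 ...................##................##.....................
180 ...................##................##.....................
183 ...................##................#......................
186 ...................##................#......................
189 ...................##................#......................
192 ...................##................#..............
[... 1732 characters left out ...]
0.0009]
rot [0.075, 0.0, 0.0] xyz [0.0, 0.0296, -0.0005]
rot [0.09, 0.0, 0.0] xyz [0.0, 0.0355, 0.0001]
rot [0.105, 0.0, 0.0] xyz [0.0, 0.0413, 0.001]
rot [0.12, 0.0, 0.0] xyz [0.0, 0.0471, 0.0021]
base [ 0.5197 -0.1097  0.101   0.9204]
[1.32 1.36 1.4  1.44 1.48 1.52 1.56 1.6 ]
rot [0.015, 0.0, 0.0] xyz [0.0, 0.0059, 0.0006]
rot [0.03, 0.0, 0.0] xyz [0.0, 0.0117, 0.0015]
rot [0.046, 0.0, 0.0] xyz [0.0, 0.0175, 0.0026]
rot [0.061, 0.0, 0.0] xyz [0.0, 0.0233, 0.0039]
rot [0.076, 0.0, 0.0] xyz [0.0, 0.0289, 0.0055]
rot [0.091, 0.0, 0.0] xyz [0.0, 0.0346, 0.0073]
rot [0.106, 0.0, 0.0] xyz [0.0, 0.0401, 0.0093]
rot [0.122, 0.0, 0.0] xyz [0.0, 0.0455, 0.0116]
base [ 0.5197 -0.128   0.0577  1.042 ]
```

Emit:
carry_out(
  plan=[
    {"rot": [0.015,0,0],"xyz": [0,0.006,-0.0005],"grip": 208},
    {"rot": [0.03,0,0],"xyz": [0,0.012,-0.001],"grip": 208},
    {"rot": [0.045,0,0],"xyz": [0,0.018,-0.001],"grip": 208},
    {"rot": [0.06,0,0],"xyz": [0,0.0235,-0.001],"grip": 208},
    {"rot": [0.075,0,0],"xyz": [0,0.0295,-0.0005],"grip": 208},
    {"rot": [0.09,0,0],"xyz": [0,0.0355,0],"grip": 208},
    {"rot": [0.105,0,0],"xyz": [0,0.0415,0.001],"grip": 208},
    {"rot": [0.12,0,0],"xyz": [0,0.047,0.002],"grip": 208},
  ],
)

```text
clock: 7.33
tool_pos: [0.519, -0.1088, 0.1001]
eef_rot: [0.896, -0.001, -0.002, -0.445]
contact_force: [0.1, 0.9, -2.4]
opening: 0.184
finger_force: 0.9
```

```bash
python3 - <<'E'
from arcs import *
s,p,M,f=st(); print(p,f,s['opening'],s['contact_force'],s['finger_force'])
im=snap('side','s9.png'); snap('wrist','w9.png')
def edge(im):
    h=cv2.cvtColor(im,cv2.COLOR_RGB2HSV); out=[]
    for v in range(190,225):
        row=h[v,262:322]; out.append(((row[:,0]>17)&(row[:,0]<30)&(row[:,1]>130)).sum())
    return out
c=cam('side')
for n,t in(('s8.png',.985),('s9.png',1.305)):
    print(edge(cv2.cvtColor(cv2.imread('pics/'+n),cv2.COLOR_BGR2RGB)))
    for hy in(.0145,.0245): print(t,hy,proj(c,(.519,hy+.066*np.cos(t),.034+.066*np.sin(t)))[1],proj(c,(.519,hy+.066*np.cos(t)-.012*np.sin(t),.034+.066*np.sin(t)+.012*np.cos(t)))[1])
E
```

```text
[ 0.51903569 -0.10875017  0.10009705] 0.9215592559409171 0.18439006811155464 [ 0.1029756   0.90876698 -2.44287211] 0.8624016679823399
[np.int64(3), np.int64(2), np.int64(3), np.int64(2), np.int64(2), np.int64(2), np.int64(2), np.int64(3), np.int64(2), np.int64(3), np.int64(3), np.int64(6), np.int64(22), np.int64(22), np.int64(22), np.int64(22), np.int64(22), np.int64(22), np.int64(22), np.int64(20), np.int64(28), np.int64(23), np.int64(20), np.int64(0), np.int64(0), np.int64(0), np.int64(0), np.int64(0), np.int64(0), np.int64(0), np.int64(0), np.int64(0), np.int64(0), np.int64(0), np.int64(0)]
0.985 0.0145 205.10998251168803 201.2547285275264
0.985 0.0245 207.21360108588325 203.32837979034775
[np.int64(3), np.int64(3), np.int64(2), np.int64(2), np.int64(2), np.int64(4), np.int64(20), np.int64(22), np.int64(22), np.int64(22), np.int64(22), np.int64(22), np.int64(20), np.int64(20), np.int64(21), np.int64(21), np.int64(20), np.int64(21), np.int64(21), np.int64(21), np.int64(28), np.int64(24), np.int64(17), np.int64(0), np.int64(0), np.int64(0), np.int64(0), np.int64(0), np.int64(0), np.int64(0), np.int64(0), np.int64(0), np.int64(0), np.int64(0), np.int64(0)]
1.305 0.0145 198.82802890451475 195.6405477550709
1.305 0.0245 200.87720033652465 197.65889480103604
```

```bash
python3 - <<'E'
from arcs import *
table([1.32,1.36,1.40,1.43,1.46,1.49,1.52,1.545],(.5197,-.1097,.101,.92)); print(arc(1.545,phi(1.545),dd(1.545),.0145,.5197))
E
```

```text
rot [0.016, 0.0, 0.0] xyz [0.0, 0.0059, 0.0007]
rot [0.031, 0.0, 0.0] xyz [0.0, 0.0117, 0.0016]
rot [0.046, 0.0, 0.0] xyz [0.0, 0.0175, 0.0027]
rot [0.057, 0.0, 0.0] xyz [0.0, 0.0218, 0.0037]
rot [0.069, 0.0, 0.0] xyz [0.0, 0.0261, 0.0048]
rot [0.08, 0.0, 0.0] xyz [0.0, 0.0304, 0.006]
rot [0.092, 0.0, 0.0] xyz [0.0, 0.0346, 0.0074]
rot [0.101, 0.0, 0.0] xyz [0.0, 0.038, 0.0086]
(np.float64(0.5197), np.float64(-0.12587605839147267), np.float64(0.06551365893183346), 1.0211)
```

Emit:
carry_out(
  plan=[
    {"rot": [0.015,0,0],"xyz": [0,0.006,0.0005],"grip": 208},
    {"rot": [0.03,0,0],"xyz": [0,0.0115,0.0015],"grip": 208},
    {"rot": [0.045,0,0],"xyz": [0,0.017,0.0025],"grip": 208},
    {"rot": [0.055,0,0],"xyz": [0,0.0215,0.0035],"grip": 208},
    {"rot": [0.07,0,0],"xyz": [0,0.0255,0.005],"grip": 208},
    {"rot": [0.08,0,0],"xyz": [0,0.0295,0.006],"grip": 208},
    {"rot": [0.09,0,0],"xyz": [0,0.033,0.0075],"grip": 208},
    {"rot": [0.1,0,0],"xyz": [0,0.036,0.0085],"grip": 208},
  ],
)

```text
clock: 8.1
tool_pos: [0.519, -0.1229, 0.0672]
eef_rot: [0.872, -0.001, -0.002, -0.489]
contact_force: [-0.3, -0.3, 0.5]
opening: 0.185
finger_force: 0.0
```

```bash
cat > chk.py <<'E'
from arcs import *
import sys
s,p,M,f=st(); print(p,f,s['opening'],s['contact_force'],s['finger_force'],s['clock'])
im=snap('side',sys.argv[1]+'s.png'); snap('wrist',sys.argv[1]+'w.png'); c=cam('side')
h=cv2.cvtColor(im,cv2.COLOR_RGB2HSV)
print([int(((h[v,262:322,0]>17)&(h[v,262:322,0]<30)&(h[v,262:322,1]>130)).sum()) for v in range(185,215)])
for n in('tip','lie'):
    for t in(1.45,1.5,1.57):
        z0=.034 if n=='tip' else .038
        print(n,t,proj(c,(.519,.0145+.066*np.cos(t)-.012*np.sin(t),z0+.066*np.sin(t)+.012*np.cos(t)))[1].round(2))
E
python3 chk.py a
```

```text
[ 0.5190429  -0.12291368  0.06724614] 1.0225263178578987 0.18524810504267247 [-0.28182642 -0.34085423  0.54889476] 0.0 8.1
[5, 5, 5, 5, 5, 5, 3, 2, 11, 22, 22, 21, 21, 21, 21, 20, 18, 21, 21, 21, 21, 21, 21, 20, 20, 28, 24, 0, 0, 0]
tip 1.45 193.67
tip 1.5 193.08
tip 1.57 192.35
lie 1.45 192.59
lie 1.5 192.01
lie 1.57 191.28
```

Emit:
carry_out(
  plan=[
    {"rot": [0,0,0],"xyz": [0,0.0005,0],"grip": 208},
    {"rot": [0,0,0],"xyz": [0,0.001,0],"grip": 208},
    {"rot": [0,0,0],"xyz": [0,0.0015,0],"grip": 208},
    {"rot": [0,0,0],"xyz": [0,0.002,0],"grip": 208},
    {"rot": [0,0,0],"xyz": [0,0.0025,0],"grip": 208},
    {"rot": [0,0,0],"xyz": [0,0.003,0],"grip": 208},
    {"rot": [0,0,0],"xyz": [0,0.003,0],"grip": 208},
    {"rot": [0,0,0],"xyz": [0,0.003,0],"grip": 208},
  ],
)

```text
clock: 8.87
tool_pos: [0.519, -0.1248, 0.0646]
eef_rot: [0.873, -0.001, -0.002, -0.488]
contact_force: [-0.7, 1.2, -0.4]
opening: 0.182
finger_force: 0.0
```

```bash
python3 chk.py b | head -2; python3 - <<'E'
from h import *
a=cv2.imread('pics/as.png').astype(int);b=cv2.imread('pics/bs.png').astype(int)
d=np.abs(a-b).sum(2); print('changed px clock area',(d[186:212,276:306]>60).sum(), 'tool area',(d[100:186,262:322]>60).sum())
F=[r.get_state()['contact_force'] for _ in range(3)]; print(np.mean(F,0))
E
```

```text
[ 0.51896969 -0.12484081  0.06456169] 1.0201737505173445 0.18168558627993375 [-0.6997184   1.19188859 -0.41927702] 0.0 8.8667
[5, 5, 5, 5, 5, 5, 3, 2, 13, 22, 22, 21, 20, 21, 21, 20, 21, 21, 21, 21, 21, 21, 21, 20, 21, 28, 25, 0, 0, 0]
changed px clock area 2 tool area 205
[ 0.43547227 -0.34745552  0.18105914]
```

The clock didn't move when the finger was lowered away and the forces are about zero, so it is lying down. I'll retract along the tool axis.

Emit:
carry_out(
  plan=[
    {"rot": [0,0,0],"xyz": [0,0,-0.006],"grip": 208},
    {"rot": [0,0,0],"xyz": [0,0,-0.015],"grip": 208},
    {"rot": [0,0,0],"xyz": [0,0,-0.03],"grip": 208},
    {"rot": [0,0,0],"xyz": [0,0,-0.05],"grip": 208},
    {"rot": [0,0,0],"xyz": [0,0,-0.07],"grip": 208},
    {"rot": [0,0,0],"xyz": [0,0,-0.09],"grip": 208},
    {"rot": [0,0,0],"xyz": [0,0,-0.11],"grip": 208},
    {"rot": [0,0,0],"xyz": [0,0,-0.13],"grip": 208},
  ],
)

```text
clock: 9.63
tool_pos: [0.5191, -0.2375, 0.1336]
eef_rot: [0.873, -0.001, -0.002, -0.488]
contact_force: [-0.2, 0.5, 0.2]
opening: 0.187
finger_force: 0.0
```

Emit:
carry_out(
  plan=[
    {"rot": [0,0,0],"xyz": [0,-0.025,0],"grip": 255},
    {"rot": [0,0,0],"xyz": [0,-0.05,0],"grip": 255},
    {"rot": [-0.1,0,0],"xyz": [0,-0.075,0],"grip": 255},
    {"rot": [-0.2,0,0],"xyz": [0,-0.1,0],"grip": 255},
    {"rot": [-0.3,0,0],"xyz": [0,-0.125,0],"grip": 255},
    {"rot": [-0.4,0,0],"xyz": [0,-0.15,0],"grip": 255},
    {"rot": [-0.5,0,0],"xyz": [0,-0.15,0],"grip": 255},
    {"rot": [-0.6,0,0],"xyz": [0,-0.15,0],"grip": 255},
  ],
)

```text
clock: 10.3
tool_pos: [0.5208, -0.1572, 0.2635]
eef_rot: [0.979, 0.0, 0.0, -0.206]
contact_force: [0.0, 0.9, -0.4]
opening: 0.004
finger_force: 0.0
```

```bash
python3 - <<'E'
from h import *
s,p,M,f=st(); print(p,f,s['opening'],s['contact_force'],s['clock'])
rows([(.518,.215,.24,0)])
b=snap('side','s10.png');t=snap('top','t10.png');c=cam('wrist');snap('wrist','w10.png')
A=cv2.resize(t[190:250,255:375],(600,300),interpolation=cv2.INTER_CUBIC);B=cv2.resize(b[150:262,262:322],(160*2,299*2),interpolation=cv2.INTER_CUBIC)[:600]
w=cv2.resize(r.snapshot('wrist'),(400,300))
L=np.zeros((598,480,3),np.uint8);L[:240]=cv2.resize(A,(480,240));L[240:598]=cv2.resize(w,(480,358))
cv2.imwrite('pics/m10.png',cv2.cvtColor(np.hstack([B,L]),cv2.COLOR_RGB2BGR))
E
```

```text
[ 0.52083894 -0.15716944  0.26347071] 0.413952793181211 0.0043217001091995205 [ 0.03151959  0.93513168 -0.42503952] 10.3
rot [-0.414, -0.001, 0.001] xyz [-0.0027, -0.3313, 0.1712]
```

```bash
python3 - <<'E'
from h import *
t=cam('top'); 
for uv in[(265,175),(300,160),(230,165),(178,152),(225,130)]: print(uv,onz(t,uv,.49).round(3))
print(np.round(r.get_state()['q'],2))
rows([(.508,.03,.25,0),(.508,.187,.20,0)])
E
```

```text
(265, 175) [0.547 0.16  0.49 ]
(300, 160) [0.577 0.092 0.49 ]
(230, 165) [0.567 0.229 0.49 ]
(178, 152) [0.594 0.333 0.49 ]
(225, 130) [0.639 0.241 0.49 ]
[ 0.7   0.69 -0.47  1.65 -0.13  1.   -1.19]
rot [-0.421, 0.005, -0.001] xyz [-0.0116, -0.1668, 0.0865]
rot [-0.421, 0.005, -0.001] xyz [-0.0114, -0.2897, 0.1963]
```

```bash
python3 - <<'E'
from h import *
t=cam('top');s=cam('side')
print('lens',tri([(t,(265,145)),(s,(249,88))]), 'joint',tri([(t,(178,148)),(s,(224,185))]))
rows([(.503,-.03,.20,0),(.503,.06,.15,0)])
E
```

```text
lens (array([0.60366715, 0.16011523, 0.49793846]), [np.float64(0.0011746886507923355), np.float64(0.0011746886507921718)]) joint (array([0.63998865, 0.36236624, 0.38223429]), [np.float64(0.00468342175951384), np.float64(0.004683421759513686)])
rot [-0.421, 0.005, -0.001] xyz [-0.0164, -0.0916, 0.1076]
rot [-0.421, 0.005, -0.001] xyz [-0.0162, -0.1533, 0.19]
```

```bash
cat >> h.py <<'E'
def rows2(targets,b=.2):
    s,p,M,f=st()
    for X,Y,Z in targets: print('rot',R.from_matrix(M.T@Mphi(0)@R.from_euler('y',b).as_matrix()).as_rotvec().round(3).tolist(),'xyz',(M.T@(np.array([X,Y,Z])-p)).round(4).tolist())
E
python3 - <<'E'
from h import *
rows2([(.5,.0,.18)])
E
```

```text
rot [-0.419, 0.202, -0.043] xyz [-0.0193, -0.1108, 0.1381]
```

Emit:
carry_out(
  plan=[
    {"rot": [-0.07,0.03,-0.01],"xyz": [-0.003,-0.02,0.023],"grip": 255},
    {"rot": [-0.14,0.07,-0.015],"xyz": [-0.006,-0.037,0.046],"grip": 255},
    {"rot": [-0.21,0.1,-0.02],"xyz": [-0.009,-0.055,0.069],"grip": 255},
    {"rot": [-0.28,0.135,-0.03],"xyz": [-0.012,-0.074,0.092],"grip": 255},
    {"rot": [-0.35,0.17,-0.035],"xyz": [-0.016,-0.092,0.115],"grip": 255},
    {"rot": [-0.42,0.2,-0.043],"xyz": [-0.019,-0.111,0.138],"grip": 255},
    {"rot": [-0.42,0.2,-0.043],"xyz": [-0.019,-0.111,0.138],"grip": 255},
    {"rot": [-0.42,0.2,-0.043],"xyz": [-0.019,-0.111,0.138],"grip": 255},
  ],
)

```text
clock: 11.17
tool_pos: [0.4986, 0.0055, 0.1769]
eef_rot: [0.995, 0.005, 0.096, 0.001]
contact_force: [-0.6, -0.6, 0.5]
opening: 0.005
finger_force: 0.0
```

```bash
python3 - <<'E'
from h import *
s,p,M,f=st(); print(p,M[:,2],s['contact_force'])
rows2([(.5,.19,.155)])
E
```

```text
[0.49855609 0.00549963 0.176899  ] [ 1.90957448e-01 -1.72116798e-04 -9.81598300e-01] [-0.5642244  -0.55378191  0.47936451]
rot [0.0, 0.008, 0.01] xyz [-0.001, -0.1845, 0.0217]
```

Emit:
carry_out(
  plan=[
    {"rot": [0,0.008,0.01],"xyz": [0,-0.025,0.003],"grip": 255},
    {"rot": [0,0.008,0.01],"xyz": [0,-0.05,0.006],"grip": 255},
    {"rot": [0,0.008,0.01],"xyz": [0,-0.075,0.009],"grip": 255},
    {"rot": [0,0.008,0.01],"xyz": [0,-0.1,0.012],"grip": 255},
    {"rot": [0,0.008,0.01],"xyz": [0,-0.125,0.015],"grip": 255},
    {"rot": [0,0.008,0.01],"xyz": [0,-0.15,0.018],"grip": 255},
    {"rot": [0,0.008,0.01],"xyz": [0,-0.175,0.022],"grip": 255},
    {"rot": [0,0.008,0.01],"xyz": [0,-0.185,0.022],"grip": 255},
  ],
)

```text
clock: 11.83
tool_pos: [0.5057, 0.187, 0.156]
eef_rot: [0.995, -0.005, 0.102, 0.0]
contact_force: [-0.3, 0.1, -1.1]
opening: 0.003
finger_force: 0.0
```

```bash
python3 - <<'E'
from h import *
s,p,M,f=st(); print(p,M[:,2],s['contact_force'])
rows2([(.505,.19,.066)])
c=cam('wrist'); im=snap('wrist','w11.png')
# jaw edges: white region columns along jaw row
for X in[(.518,.153,.085),(.518,.131,.085),(.518,.1275,.085)]: print(X,proj(c,X).round(1))
v=int(proj(c,(.53,.14,.085))[1]); g=im[v].astype(int); print(v,[(u,g[u].tolist()) for u in range(int(proj(c,(.53,.153,.085))[0])-20,int(proj(c,(.53,.12,.085))[0])+40,4)])
E
```

```text
[0.50573663 0.18702009 0.15596816] [ 0.20263605 -0.00101449 -0.97925359] [-0.27446903  0.09551495 -1.08039459]
rot [0.001, -0.004, -0.009] xyz [-0.019, -0.0029, 0.0879]
(0.518, 0.153, 0.085) [332.6 230.7]
(0.518, 0.131, 0.085) [364.8 230.4]
(0.518, 0.1275, 0.085) [369.9 230.3]
213 [(312, [210, 211, 206]), (316, [210, 211, 206]), (320, [211, 214, 210]), (324, [192, 192, 187]), (328, [87, 86, 83]), (332, [143, 142, 137]), (336, [207, 205, 200]), (340, [209, 209, 204]), (344, [208, 206, 202]), (348, [207, 205, 200]), (352, [205, 204, 199]), (356, [200, 198, 194]), (360, [191, 189, 185]), (364, [159, 125, 90]), (368, [172, 122, 81]), (372, [174, 123, 82]), (376, [174, 124, 83]), (380, [174, 123, 83]), (384, [172, 122, 82]), (388, [172, 121, 81]), (392, [172, 121, 79]), (396, [172, 121, 79]), (400, [173, 122, 80]), (404, [172, 121, 79]), (408, [174, 123, 81]), (412, [173, 121, 80]), (416, [173, 123, 82]), (420, [172, 121, 80])]
```

Emit:
carry_out(
  plan=[
    {"rot": [0,0,0],"xyz": [-0.006,0,0.03],"grip": 255},
    {"rot": [0,0,0],"xyz": [-0.012,0,0.06],"grip": 255},
    {"rot": [0,0,0],"xyz": [-0.018,0,0.088],"grip": 255},
    {"rot": [0,0,0],"xyz": [-0.018,0,0.088],"grip": 255},
    {"rot": [0,0,0],"xyz": [-0.018,0.01,0.088],"grip": 255},
    {"rot": [0,0,0],"xyz": [-0.018,0.016,0.088],"grip": 255},
    {"rot": [0,0,0],"xyz": [-0.018,0.021,0.088],"grip": 255},
    {"rot": [0,0,0],"xyz": [-0.018,0.026,0.088],"grip": 255},
  ],
)

```text
clock: 12.55
tool_pos: [0.5141, 0.1604, 0.0767]
eef_rot: [0.996, -0.009, 0.093, 0.004]
contact_force: [-0.2, 2.6, -0.9]
opening: 0.004
finger_force: 0.9
```

```bash
python3 - <<'E'
from h import *
s,p,M,f=st(); print(p,M[:,2],M[:,1],s['contact_force'])
E
```

```text
[0.51409005 0.16039285 0.07666367] [ 0.18588543 -0.00907054 -0.98252956] [-0.0194452  -0.99979551  0.00555109] [-0.2377527   2.55219731 -0.94978429]
```

Emit:
carry_out(
  plan=[
    {"rot": [0,0,0],"xyz": [0,0,0],"grip": 255},
    {"rot": [0,0,0],"xyz": [0,0,0],"grip": 255},
  ],
)

```text
clock: 12.72
tool_pos: [0.5138, 0.1615, 0.0771]
eef_rot: [0.996, -0.008, 0.094, 0.004]
contact_force: [0.2, 0.4, 0.0]
opening: 0.009
finger_force: 0.0
```

```bash
python3 - <<'E'
from h import *
s,p,M,f=st(); print(p,M[:,2],s['contact_force'],s['q'].round(2)); rows2([(.505,.157,.068)])
E
```

```text
[0.51383665 0.16153701 0.07707634] [ 0.18655971 -0.00916767 -0.98240085] [0.19073406 0.37894586 0.02220196] [-0.5   0.82  0.09  2.13  0.63  0.04 -2.65]
rot [0.009, 0.012, -0.015] xyz [-0.0103, 0.0046, 0.0073]
```

Joints 6 and 7 are at their range ends because of the backward tilt. I'll back off a little and straighten the tool.

Emit:
carry_out(
  plan=[
    {"rot": [0,-0.03,0],"xyz": [0,-0.005,-0.005],"grip": 255},
    {"rot": [0,-0.06,0],"xyz": [0,-0.01,-0.01],"grip": 255},
    {"rot": [0,-0.09,0],"xyz": [0,-0.01,-0.015],"grip": 255},
    {"rot": [0,-0.12,0],"xyz": [0,-0.01,-0.02],"grip": 255},
    {"rot": [0,-0.15,0],"xyz": [0,-0.01,-0.02],"grip": 255},
    {"rot": [0,-0.19,0],"xyz": [0,-0.01,-0.02],"grip": 255},
    {"rot": [0,-0.19,0],"xyz": [0,-0.01,-0.02],"grip": 255},
    {"rot": [0,-0.19,0],"xyz": [0,-0.01,-0.02],"grip": 255},
  ],
)

```text
clock: 13.38
tool_pos: [0.5101, 0.1729, 0.0965]
eef_rot: [1.0, -0.007, -0.001, 0.003]
contact_force: [-1.2, 0.5, -0.2]
opening: 0.004
finger_force: 0.0
```

```bash
python3 - <<'E'
from h import *
s,p,M,f=st(); print(p,M[:,2],M[:,1],s['contact_force'],s['q'].round(2)); 
E
```

```text
[0.51006431 0.17293358 0.09646381] [-0.00194459 -0.00545661 -0.99998322] [-0.01358045 -0.99989275  0.00548252] [-1.2388184   0.45873726 -0.23813419] [-0.23  0.81 -0.31  1.93  0.51  0.48 -2.49]
```

Emit:
carry_out(
  plan=[
    {"rot": [0,0,0],"xyz": [0,0,0.01],"grip": 255},
    {"rot": [0,0,0],"xyz": [0,0,0.02],"grip": 255},
    {"rot": [0,0,0],"xyz": [0,0.004,0.029],"grip": 255},
    {"rot": [0,0,0],"xyz": [0,0.009,0.029],"grip": 255},
    {"rot": [0,0,0],"xyz": [0,0.015,0.029],"grip": 255},
    {"rot": [0,0,0],"xyz": [0,0.021,0.029],"grip": 255},
    {"rot": [0,0,0],"xyz": [0,0.027,0.029],"grip": 255},
    {"rot": [0,0,0],"xyz": [0,0.033,0.029],"grip": 255},
  ],
)

```text
clock: 14.05
tool_pos: [0.5094, 0.1397, 0.068]
eef_rot: [1.0, -0.005, -0.001, 0.003]
contact_force: [-0.7, 2.2, -1.1]
opening: 0.01
finger_force: 1.0
```

```bash
python3 - <<'E'
from h import *
s,p,M,f=st(); print(p,M[:,2],M[:,1],s['contact_force'],s['q'].round(2)); 
E
```

```text
[0.50941603 0.13971378 0.06804141] [-0.00191964 -0.00526181 -0.99998431] [-0.01054788 -0.99993042  0.00528178] [-0.67508446  2.22258189 -1.09672105] [-0.2   0.85 -0.27  1.98  0.56  0.39 -2.48]
```

Emit:
carry_out(
  plan=[
    {"rot": [0,0,0],"xyz": [0,0.007,0],"grip": 255},
    {"rot": [0,0,0],"xyz": [0,0.014,0],"grip": 255},
    {"rot": [0,0,0],"xyz": [0,0.021,0],"grip": 255},
    {"rot": [0,0,0],"xyz": [0,0.028,0],"grip": 255},
    {"rot": [0,0,0],"xyz": [0,0.035,0],"grip": 255},
    {"rot": [0,0,0],"xyz": [0,0.042,0],"grip": 255},
    {"rot": [0,0,0],"xyz": [0,0.049,0],"grip": 255},
    {"rot": [0,0,0],"xyz": [0,0.054,0],"grip": 255},
  ],
)

```text
clock: 14.72
tool_pos: [0.5093, 0.0848, 0.0682]
eef_rot: [1.0, -0.006, -0.001, 0.003]
contact_force: [0.8, 1.7, 0.5]
opening: 0.008
finger_force: 0.9
```

```bash
python3 - <<'E'
from h import *
s,p,M,f=st(); print(p,s['contact_force'],s['q'].round(2)); 
c=cam('wrist'); im=snap('wrist','w12.png'); cs=cam('side'); a=snap('side','s12.png')
for X in[(.53,.068,.085),(.53,.0465,.085),(.53,.0425,.085),(.53,.0145,.104),(.53,.0145-.012,.104)]: print(X,proj(c,X).round(1),proj(cs,X).round(1))
v=int(proj(c,(.538,.045,.085))[1]); print('wrist row',v,[(u,im[v,u].tolist()) for u in range(int(proj(c,(.53,.068,.085))[0])-8,int(proj(c,(.53,0,.104))[0])+8,3)])
print('side col 288',[(k,a[k,288].tolist()) for k in range(186,235,2)])
E
```

```text
[0.50929197 0.08479602 0.06823113] [0.78858598 1.70798633 0.5145433 ] [-0.1   0.84 -0.26  2.01  0.59  0.37 -2.42]
(0.53, 0.068, 0.085) [323.4 249. ] [286.  209.8]
(0.53, 0.0465, 0.085) [375.5 248.3] [286.  205.3]
(0.53, 0.0425, 0.085) [385.2 248.2] [286.  204.4]
(0.53, 0.0145, 0.104) [478.9 267.2] [286.  193.7]
(0.53, 0.0025000000000000005, 0.104) [512.3 266.8] [286.1 191.3]
wrist row 229 [(315, [99, 98, 95]), (318, [100, 99, 95]), (321, [130, 130, 125]), (324, [150, 148, 143]), (327, [165, 163, 159]), (330, [166, 163, 159]), (333, [167, 165, 160]), (336, [158, 157, 152]), (339, [155, 154, 148]), (342, [94, 94, 89]), (345, [71, 72, 71]), (348, [74, 76, 76]), (351, [114, 113, 111]), (354, [158, 155, 152]), (357, [157, 156, 151]), (360, [155, 153, 148]), (363, [155, 153, 148]), (366, [152, 150, 145]), (369, [142, 140, 136]), (372, [124, 101, 78]), (375, [125, 99, 72]), (378, [104, 85, 68]), (381, [68, 70, 69]), (384, [69, 69, 71]), (387, [69, 69, 70]), (390, [70, 70, 71]), (393, [68, 68, 69]), (396, [68, 68, 68]), (399, [82, 70, 51]), (402, [90, 70, 36]), (405, [89, 72, 41]), (408, [89
[... 763 characters left out ...]
(510, [211, 178, 107]), (513, [209, 177, 106]), (516, [208, 175, 105]), (519, [209, 176, 105]), (522, [209, 176, 106]), (525, [208, 174, 104])]
side col 288 [(186, [38, 36, 38]), (188, [36, 36, 38]), (190, [36, 36, 37]), (192, [37, 37, 39]), (194, [38, 37, 39]), (196, [41, 41, 42]), (198, [65, 65, 67]), (200, [37, 37, 38]), (202, [163, 132, 74]), (204, [66, 67, 70]), (206, [67, 68, 70]), (208, [72, 71, 71]), (210, [38, 39, 40]), (212, [37, 36, 37]), (214, [36, 35, 36]), (216, [35, 35, 37]), (218, [35, 34, 35]), (220, [108, 104, 102]), (222, [150, 143, 139]), (224, [137, 132, 129]), (226, [117, 110, 105]), (228, [128, 83, 53]), (230, [127, 80, 51]), (232, [127, 80, 51]), (234, [128, 81, 53])]
```

Emit:
carry_out(
  plan=[
    {"rot": [0,0,0],"xyz": [0,0.004,0],"grip": 255},
    {"rot": [0,0,0],"xyz": [0,0.009,0],"grip": 255},
    {"rot": [0,0,0],"xyz": [0,0.014,0],"grip": 255},
    {"rot": [0,0,0],"xyz": [0,0.018,0],"grip": 255},
    {"rot": [0,0,0],"xyz": [0,0.02,0],"grip": 255},
    {"rot": [0,0,0],"xyz": [0,0.021,0],"grip": 255},
    {"rot": [0,0,0],"xyz": [0,0.0215,0],"grip": 255},
    {"rot": [0,0,0],"xyz": [0,0.022,0],"grip": 255},
  ],
)

```text
clock: 15.48
tool_pos: [0.5086, 0.064, 0.0682]
eef_rot: [1.0, -0.005, -0.001, 0.003]
contact_force: [0.6, 1.2, -0.6]
opening: 0.007
finger_force: 0.7
```

```bash
cat > gap.py <<'E'
from h import *
s,p,M,f=st(); print(p,s['contact_force'].round(2),s['q'].round(2)[5:],s['clock']); 
c=cam('wrist'); im=r.snapshot('wrist').astype(int)
cs=[r.get_state()['contact_force'] for _ in range(2)]
y0=p[1]-.0175-.0255
v=int(proj(c,(.538,y0,.085))[1]); us=range(int(proj(c,(.538,y0+.012,.085))[0]),int(proj(c,(.538,y0-.02,.104))[0]))
print(v,[(u,*im[v,u].tolist()) for u in us if u%2==0])
for y in(y0+.002,y0,y0-.003): print(round(y,4),'cork@.085',proj(c,(.538,y,.085))[0].round(1),'base@.104',proj(c,(.538,y,.104))[0].round(1))
E
python3 gap.py
```

```text
[0.50858804 0.06404376 0.06823079] [ 0.6   1.24 -0.6 ] [ 0.36 -2.39] 15.4833
228 [(360, 152, 151, 147), (362, 150, 148, 145), (364, 152, 151, 145), (366, 150, 149, 145), (368, 142, 141, 136), (370, 132, 130, 126), (372, 118, 97, 78), (374, 128, 99, 71), (376, 122, 94, 68), (378, 98, 75, 50), (380, 84, 66, 35), (382, 87, 69, 38), (384, 86, 68, 36), (386, 90, 71, 39), (388, 88, 68, 40), (390, 88, 68, 37), (392, 88, 71, 39), (394, 86, 69, 39), (396, 87, 69, 38), (398, 88, 68, 35), (400, 89, 71, 42), (402, 87, 69, 38), (404, 85, 67, 37), (406, 95, 76, 40), (408, 122, 97, 53), (410, 133, 107, 60), (412, 138, 110, 61), (414, 181, 150, 87), (416, 213, 179, 110), (418, 211, 177, 107), (420, 212, 178, 106), (422, 212, 179, 106), (424, 212, 179, 107), (426, 213, 179, 108), (428, 213, 180, 109), (430, 212, 178, 106), (432, 212, 179, 107), (434, 212, 179, 107), (436, 212, 179, 107), (438, 202, 168, 99), (440, 198, 164, 96), (442, 215, 181, 108), (444, 212, 180, 109), (446, 202, 168, 99), (448, 172, 141, 79), (450, 210, 177, 108), (452, 211, 177, 106), (454, 211, 177, 106), (456, 206, 172, 100), (458, 208, 175, 105), (460, 207, 174, 103)]
0.023 cork@.085 383.7 base@.104 399.5
0.021 cork@.085 388.6 base@.104 405.2
0.018 cork@.085 396.0 base@.104 413.8
```

Emit:
carry_out(
  plan=[
    {"rot": [0,0,0],"xyz": [0,0.001,0],"grip": 255},
    {"rot": [0,0,0],"xyz": [0,0.002,0],"grip": 255},
    {"rot": [0,0,0],"xyz": [0,0.003,0],"grip": 255},
    {"rot": [0,0,0],"xyz": [0,0.004,0],"grip": 255},
    {"rot": [0,0,0],"xyz": [0,0.0045,0],"grip": 255},
    {"rot": [0,0,0],"xyz": [0,0.005,0],"grip": 255},
  ],
)

```text
clock: 16.03
tool_pos: [0.5086, 0.0611, 0.0683]
eef_rot: [1.0, -0.004, -0.001, 0.001]
contact_force: [-0.5, 6.0, -2.1]
opening: 0.004
finger_force: 2.9
```

```bash
sed -i 's/^print(v,.*/g=[(u,sum(im[v,u])) for u in us]; print(g[::2])/' gap.py; python3 gap.py
```

```text
[0.5086103  0.06105359 0.06829197] [-0.54  6.03 -2.12] [ 0.36 -2.38] 16.0333
[(359, np.int64(447)), (361, np.int64(449)), (363, np.int64(444)), (365, np.int64(446)), (367, np.int64(426)), (369, np.int64(402)), (371, np.int64(316)), (373, np.int64(286)), (375, np.int64(289)), (377, np.int64(266)), (379, np.int64(212)), (381, np.int64(196)), (383, np.int64(200)), (385, np.int64(189)), (387, np.int64(196)), (389, np.int64(198)), (391, np.int64(205)), (393, np.int64(196)), (395, np.int64(194)), (397, np.int64(205)), (399, np.int64(262)), (401, np.int64(299)), (403, np.int64(310)), (405, np.int64(313)), (407, np.int64(306)), (409, np.int64(311)), (411, np.int64(312)), (413, np.int64(315)), (415, np.int64(310)), (417, np.int64(417)), (419, np.int64(504)), (421, np.int64(499)), (423, np.int64(501)), (425, np.int64(499)), (427, np.int64(492)), (429, np.int64(483)), (431, np.int64(460)), (433, np.int64(503)), (435, np.int64(496)), (437, np.int64(488)), (439, np.int64(407)), (441, np.int64(480)), (443, np.int64(490)), (445, np.int64(497)), (447, np.int64(493)), (449, np.int64(488)), (451, np.int64(486)), (453, np.int64(484)), (455, np.int64(487)), (457, np.int64(487)), (459, np.int64(483)), (461, np.int64(482))]
0.0201 cork@.085 383.7 base@.104 399.4
0.0181 cork@.085 388.6 base@.104 405.1
0.0151 cork@.085 396.1 base@.104 413.6
```

Emit:
carry_out(
  plan=[
    {"rot": [0,0,0],"xyz": [0,0.0005,0],"grip": 255},
    {"rot": [0,0,0],"xyz": [0,0.001,0],"grip": 255},
  ],
)

```text
clock: 16.25
tool_pos: [0.5086, 0.0603, 0.0683]
eef_rot: [1.0, -0.004, -0.001, 0.001]
contact_force: [-0.6, 6.5, -1.6]
opening: 0.004
finger_force: 3.0
```

```bash
python3 gap.py
```

```text
[0.50858116 0.06032149 0.06830015] [-0.62  6.47 -1.55] [ 0.36 -2.38] 16.25
[(359, np.int64(446)), (361, np.int64(443)), (363, np.int64(444)), (365, np.int64(440)), (367, np.int64(428)), (369, np.int64(403)), (371, np.int64(326)), (373, np.int64(288)), (375, np.int64(289)), (377, np.int64(266)), (379, np.int64(212)), (381, np.int64(189)), (383, np.int64(193)), (385, np.int64(198)), (387, np.int64(197)), (389, np.int64(192)), (391, np.int64(198)), (393, np.int64(186)), (395, np.int64(190)), (397, np.int64(200)), (399, np.int64(261)), (401, np.int64(297)), (403, np.int64(315)), (405, np.int64(311)), (407, np.int64(305)), (409, np.int64(306)), (411, np.int64(308)), (413, np.int64(314)), (415, np.int64(420)), (417, np.int64(498)), (419, np.int64(498)), (421, np.int64(496)), (423, np.int64(498)), (425, np.int64(495)), (427, np.int64(497)), (429, np.int64(486)), (431, np.int64(459)), (433, np.int64(503)), (435, np.int64(501)), (437, np.int64(491)), (439, np.int64(410)), (441, np.int64(472)), (443, np.int64(497)), (445, np.int64(494)), (447, np.int64(491)), (449, np.int64(488)), (451, np.int64(484)), (453, np.int64(486)), (455, np.int64(487)), (457, np.int64(484)), (459, np.int64(486)), (461, np.int64(486))]
0.0193 cork@.085 383.7 base@.104 399.4
0.0173 cork@.085 388.7 base@.104 405.1
0.0143 cork@.085 396.1 base@.104 413.7
```

Contact: the force rose from about 1.5 to 6 N and the clock's edge now keeps pace with the jaw. I'll back off and raise the tool.

Emit:
carry_out(
  plan=[
    {"rot": [0,0,0],"xyz": [0,-0.004,0],"grip": 255},
    {"rot": [0,0,0],"xyz": [0,-0.01,0],"grip": 255},
    {"rot": [0,0,0],"xyz": [0,-0.016,0],"grip": 255},
    {"rot": [0,0,0],"xyz": [0,-0.016,-0.025],"grip": 255},
    {"rot": [0,0,0],"xyz": [0,-0.016,-0.055],"grip": 255},
    {"rot": [0,0,0],"xyz": [0,-0.016,-0.085],"grip": 255},
    {"rot": [0,0,0],"xyz": [0,-0.016,-0.115],"grip": 255},
    {"rot": [0,0,0],"xyz": [0,-0.016,-0.145],"grip": 255},
  ],
)

```text
clock: 16.97
tool_pos: [0.5084, 0.0746, 0.2146]
eef_rot: [1.0, -0.005, -0.002, 0.003]
contact_force: [1.0, 0.2, 0.2]
opening: 0.006
finger_force: 0.0
```

Emit:
carry_out(
  plan=[
    {"rot": [0,0,0],"xyz": [0,0,0],"grip": 255},
    {"rot": [0,0,0],"xyz": [0,0,0],"grip": 255},
    {"rot": [0,0,0],"xyz": [0,0,0],"grip": 255},
    {"rot": [0,0,0],"xyz": [0,0,0],"grip": 255},
  ],
)

```text
clock: 17.3
tool_pos: [0.508, 0.0744, 0.2119]
eef_rot: [1.0, -0.005, -0.003, 0.004]
contact_force: [-0.3, -0.1, 0.3]
opening: 0.007
finger_force: 0.0
```

```bash
python3 - <<'E'
from h import *
s,p,M,f=st(); print(p,s['contact_force'].round(2),s['clock'])
c=cam('wrist'); w=snap('wrist','w13.png'); t=snap('top','t13.png'); b=snap('side','s13.png')
ys=(.034,.0145,-.005); print([proj(c,(.53,y,.085)).round(0) for y in ys],[proj(c,(.53,y,.104)).round(0) for y in ys],[proj(c,(.53,y,.038)).round(0) for y in (.0133,-.098)])
B=cv2.resize(b[150:262,262:322],(300,560),interpolation=cv2.INTER_CUBIC); W=cv2.resize(w,(480,360))
L=np.zeros((560,480,3),np.uint8);L[:360]=W;q=proj(c,(.53,.0145,.1)).astype(int);L[360:]=cv2.resize(w[max(q[1]-50,0):q[1]+50,max(q[0]-120,0):q[0]+120],(480,200))
cv2.imwrite('pics/m13.png',cv2.cvtColor(np.hstack([B,L]),cv2.COLOR_RGB2BGR))
E
```

```text
[0.5080314  0.0743629  0.21193193] [-0.25 -0.1   0.26] 17.3
[array([331., 180.]), array([355., 180.]), array([378., 179.])] [array([334., 185.]), array([360., 184.]), array([385., 184.])] [array([345., 170.]), array([462., 169.])]
```

View pics/m13.png

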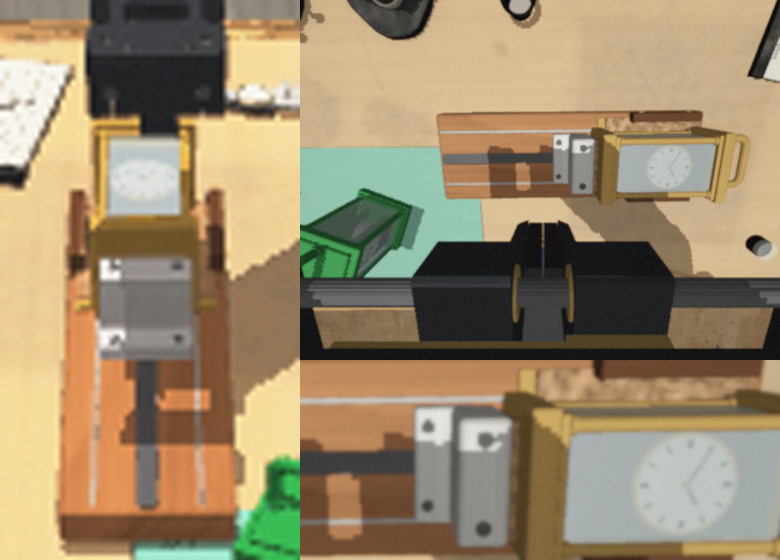

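The clock lies dial up between the cheeks at about (668,165). The jaw stands against its base at about (590,165), and the arm is clear. Handing in.

```bash
python3 -c "
from plant import r
print(r.finish_job())"
```

```text
the job is handed in; nothing more can be done
None
```

I handed the job in at 17.3 s: the clock lies on its back between the cheeks, dial up, with the jaw against its base and the arm clear; pushing the jaw home shoved the clock at most about 2 mm along the bed, and no verdict came back.

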